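# Close a hex-driven cam clamp on an optical module

### The arm

A 6-joint arm with a two-finger parallel gripper is mounted at the origin on the work surface. World frame = base frame: x ahead of the robot, y to its left, z up, the work surface at z = 0. Lengths are in m, angles in rad, forces in N, time in s.
With the tool pointing down it reaches from about 0.275 to 0.725 m from the base axis. Payload 5.6 kg.
Tool frame: the origin (TCP) lies at the very end of the fingers, on their centre line; the grasp point (between the pads) lies 19 mm behind it (arm.grasp_offset is the distance from the TCP to the grasp point, in m); y points along the fingers, x is the direction in which the jaws open and shut, and the axes are right-handed (so a half turn about y gives the same grasp; the last joint's range is limited). The gripper opens to 85 mm and grips with 20 to 120 N. Pads are 22 mm wide; open, the fingers measure 114 mm over their backs; the gripper's body (76 mm by 85 mm) begins 54 mm behind the grasp point. The pads swing forward as they close: fully open they stand 13 mm farther back than shut.
Start: joints at [1.414, 0.255, 0.108, 0, -1.424, -0.285], TCP at [0.235, 0.497, 0.231] pointing down, gripper open.
Joint ranges: [-2.95, 2.95], [-1.21, 1.97], [-1.09, 1.5], [-2.87, 1.71], [-2.94, -0.07], [-3.05, 3.05]. Speed limits (rad/s): [2.57, 2.57, 3.14, 3.14, 3.14, 3.14].

### API

Orientations are given as a unit quaternion [w, x, y, z].
In Python, from rig import arm gives the robot as it stands. The module is installed in compiled form; this text tells all that it offers.
- The arm moves only by the tool carry_out, never from a script. Its argument "steps" is text: rows parted by semicolons, each of 6 numbers parted by spaces: the shift along the tool's x, y, z normalised to -1 to 1, where 1 is 200 mm, then the turn, a rotation vector about the tool's x, y, z normalised to -1 to 1, where 1 is 30 degrees. A call has 1 to 5 rows; each row shifts and turns the pose as measured when the row begins, along the tool's axes as they then stand; what a row does not reach is not made up. A row lasts 1/12 s, in which the tool goes at most 41.7 mm and 7.16 degrees, less where a joint would pass 70% of its speed; a pose out of reach is approached as far as the arm can. A call with a number of a shift or a turn outside -1 to 1 is refused whole. A call with a gripper value outside its range is refused whole. "fingers" is the finger opening in mm, from 0 to 85.4, set as the call begins (left out, the last holds). The fingers move at their own pace and stop on an object; "squeeze" is the grip in N (left out, the last holds). Time passes only in rows, so rows that do not move let the fingers close. It gives the time, the measured TCP pose, the force and the opening at its end, in the units of the state.
- arm.get_obs(): the state, without advancing time (a new reading comes with each control period).
- arm.get_image(name): name is "side" or "top"; returns a dict with "img" (384x512x3 uint8, red, green, blue), "depth" (384x512 float32, m along the optical axis (not along the pixel's ray), 0 where there is no reading), "mtx" (3x3 intrinsics, pixels), "R" (3x3) and "t" (3): a world point X has camera coordinates R X + t. Camera axes: x right, y down, z forward; pixel columns grow to the right and rows downward; lengths in m; the calibration is good to about 2 mm. A picture is of the moment at which its call begins.
- arm.hand_in(): hands the job in, once; it reports no verdict.
The state is a dict: "time": time; "joint_positions": joint angles; "qvel": joint speeds; "joint_efforts": joint torques, N m; "tcp_pos": TCP position; "tcp_rot": TCP orientation; "ft_force": force on the tool from outside, world axes, zero at the start; "ft_torque": the same for the moment, N m; "opening": opening from 0.0 (shut) to 1.0 (fully open).
Only numpy, scipy, OpenCV 4.12 (cv2) and the standard library are available. Lean on these libraries where they do the work, as an engineer would, in place of code of your own. Each camera call takes 0.05 s, during which the arm holds its last target.

### The job

Take the T-handle hex key out of its white stand and lower it into the guide tower of the clamp fixture; feel with a light push, turning the key, until its hex drops fully home in the hidden socket. Then turn it clockwise (seen from above) until the clamp comes up against its stop (do not turn the clamp either way before the key is fully home), and let go, leaving the key standing fully home in the socket. Work the clamp only with the key, and leave the other things on the bench where they are.

Things in the scene. Friction and masses are not known exactly. Their poses are not given: they have to be found in the camera images.
- key: T-handle hex key, 104 mm long, 0.3 kg. Origin at the centre of its flat tip; z runs up the shank. Dark steel hex shank 17 mm across flats (two flats face the key's y), 19.6 mm across corners, 78 mm long, then a black crossbar handle 70 mm long (along x), 18 mm thick (y), 26 mm tall. It starts upright in the stand, tip 5 mm above the table.
- handle (a point): centre of the key's crossbar handle, on the shank's axis 91 mm above the tip; axes as the key's (x along the crossbar).
- stand: white plastic block 70 x 70 x 45 mm, fixed, with one round hole 21.5 mm wide and 40 mm deep in its top, where the key stands. Origin at the centre of its underside, z up.
- fixture: fixed clamp fixture. Origin on the table under the guide tower's axis. Grey base plate 22 mm high, reaching 115 mm along its +x, 50 mm along -x and 50 mm each way in y. Aluminium guide tower, about 51 mm wide, at the origin, top 77 mm above the table; a steel jaw and a black optical module (up to 61 mm high) on the +x part.
- bore_mouth (a point): centre of the tower's mouth on the bore's axis, 77 mm above the table, z up. A funnel about 32 mm wide narrows within 11 mm to a round bore 20.5 mm wide. A slit rubber dust seal 13 mm down hides the rest and gives way without force. The rim of the hex socket (17.7 mm across flats, 14 mm deep) lies 32 mm below this point, its floor 46 mm: the key's tip must go 46 mm deep.
- socket_floor (a point): centre of the socket's floor, 31 mm above the table at rest. The socket is sprung upwards: pressed down it sinks 1 mm per 1.2 N, at most 8 mm (over 7 mm is too hard), and comes back. How its hexagon is turned is unknown (any angle; this point's axes and the cam's value do not tell): the key drops in within about 4 deg of a match, which repeats every 60 deg.
- cam (a joint): angle of the cam turned by the socket, rad, growing clockwise from above: starts at 0.05 to 0.25, clamp open; at 1.0 it meets a stop, jaw on the module (jaw moves 7 mm per rad). Turning needs about 0.12 N m; it stays where left. With the play of the hexes, 0.7 to 1.2 rad of key turn closes it. The stop is solid: 0.2 N m against it is enough.
- dropper: bystander: loose white plastic bottle, 36 mm wide, 75 mm high
- marker: bystander: loose white pen, 12 mm thick, about 120 mm long, lying
- module: bystander: loose black optical module, 34 x 56 mm, 36 mm high
- cup: bystander: loose white plastic cup, 60 mm wide, 55 mm high
- jar: bystander: loose amber glass jar, 52 mm wide, 50 mm high
- driver: bystander: loose screwdriver, 160 mm long, lying

How it is judged:
By the outcome, as a careful person would: the job done as asked, in the order asked, and still so for the second after the job is handed in, with the robot touching nothing.
It also fails if it takes over 59 s, if anything falls off the work surface, if the arm or the gripper's body presses on something with over 40 N, if the wrist force passes 120 N, or if a joint passes its speed limit or range.

## Working session

There is one attempt and no reset: what is moved stays moved. The work goes in short steps, Python scripts to look and compute and a tool call to move; the robot and the scene stay as the last step left them, time stands still between calls to the robot, and variables do not carry over. Pictures are saved under pics/ and viewed, and the job is handed in when it is done.

Besides the shell and the picture viewer there is one more tool, called after ">>>" by a JSON object that holds its "api" and its "payload". carry_out: Moves the arm, as the interface text tells. Scaled input: -1 to 1 covers 200 mm each way for a shift and 30 degrees each way for a turn. Its arguments: {"type":"object","properties":{"steps":{"type":"string"},"fingers":{"type":"number"},"squeeze":{"type":"number"}},"required":["steps"]}

```bash
mkdir -p pics; python3 - <<'E'
from rig import arm
import cv2,numpy as np
o=arm.get_obs()
for k in o: print(k,np.round(o[k],4))
print(arm.grasp_offset)
for n in("top","side"):
    d=arm.get_image(n); cv2.imwrite(f"pics/{n}0.png",d["img"][:,:,::-1]); np.savez(f"{n}0.npz",**d)
    print(n,d["mtx"].tolist(),np.round(d["R"],4).tolist(),np.round(d["t"],4).tolist())
E
```

```text
time 0.0
joint_positions [ 1.4136e+00  2.5570e-01  1.0700e-01 -4.0000e-04 -1.4239e+00 -2.8460e-01]
qvel [-0.0004 -0.0006  0.0007  0.0023  0.0023  0.0017]
joint_efforts [-2.70000e-03 -3.86625e+01  2.37936e+01  5.36500e+00 -6.10000e-03
 -0.00000e+00]
tcp_pos [0.2349 0.4968 0.2304]
tcp_rot [-0.3777  0.3788 -0.597   0.5978]
ft_force [-0.8727 -0.0939  0.1787]
ft_torque [ 0.0218  0.0377 -0.0003]
opening 1.0002
0.0187
top [[438.2352144416982, 0.0, 257.052216945124], [0.0, 438.2352144416982, 189.54661775504118], [0.0, 0.0, 1.0]] [[-0.0173, -0.9998, 0.0113], [-0.9961, 0.0163, -0.0866], [0.0864, -0.0127, -0.9962]] [-0.0536, 0.5592, 1.0697]
side [[464.24025033702236, 0.0, 258.25155950870936], [0.0, 464.24025033702236, 187.41852126332395], [0.0, 0.0, 1.0]] [[-0.9886, -0.1496, 0.016], [-0.1022, 0.5897, -0.8011], [0.1104, -0.7936, -0.5983]] [0.5337, 0.1468, 1.0087]
```

View pics/top0.png

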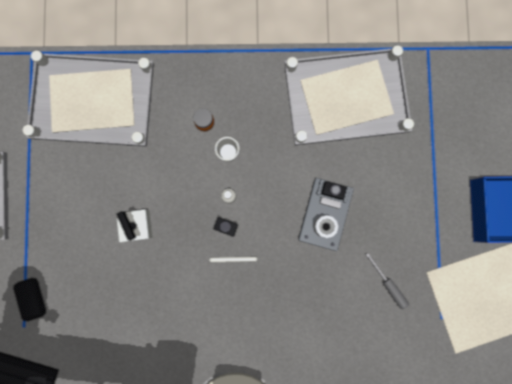

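View pics/side0.png

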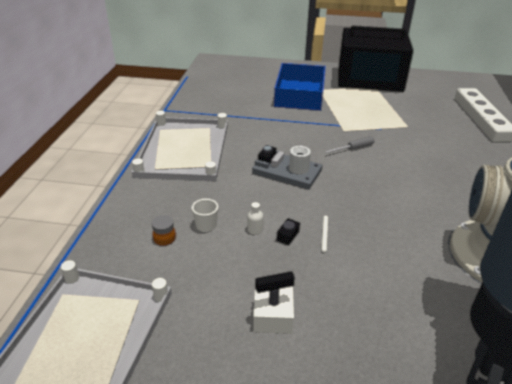

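Top view: the key and stand are at about (128,226), and the fixture tower mouth is at about (326,227). In the side view the key is at (275,285) and the tower at (300,152). Next I'll measure both.

```bash
cat > h.py <<'E'
import numpy as np,cv2
def load(n): return dict(np.load(n))
def ray(d,uv,z):
    M=d["mtx"];r=np.linalg.inv(M)@np.array([uv[0],uv[1],1.]);R=d["R"];c=-R.T@d["t"];v=R.T@r
    return c+v*(z-c[2])/v[2]
def cloud(d):
    h,w=d["depth"].shape;u,v=np.meshgrid(np.arange(w),np.arange(h))
    D=d["depth"];M=d["mtx"]
    P=np.stack([(u-M[0,2])*D/M[0,0],(v-M[1,2])*D/M[1,1],D],-1)
    X=(P-d["t"])@d["R"]; X[D==0]=np.nan; return X
def proj(d,X):
    p=d["R"]@np.array(X)+d["t"];p=d["mtx"]@p;return p[:2]/p[2]
E
python3 - <<'E'
from h import *
for n,bk,bt in(("top0.npz",(100,195,160,255),(290,165,365,260)),("side0.npz",(235,255,315,345),(240,130,335,200))):
    d=load(n);X=cloud(d);im=d["img"]
    for b,nm in((bk,"k"),(bt,"t")):
        c=im[b[1]:b[3],b[0]:b[2],::-1];cv2.imwrite(f"pics/{n[:3]}_{nm}.png",cv2.resize(c,None,fx=8,fy=8,interpolation=cv2.INTER_CUBIC))
    x0,y0,x1,y1=bk;g=im[y0:y1,x0:x1].max(2)
    m=(g<60).astype(np.uint8);k,l,s,c=cv2.connectedComponentsWithStats(m)
    for i in range(1,k):
        if s[i,4]>30:
            v,u=np.where(l==i);P=X[y0:y1,x0:x1][v,u]
            print(n,"key",c[i]+[x0,y0],s[i].tolist(),"zmed",np.nanmedian(P[:,2]),np.nanmean(P[:,:2],0))
            q=np.array([ray(d,(a+x0,b+y0),.109)[:2] for a,b in zip(u,v)]);print(cv2.minAreaRect((q*1000).astype(np.float32)))
    x0,y0,x1,y1=bt;P=X[y0:y1,x0:x1].reshape(-1,3);t=P[(P[:,2]>.07)&(P[:,2]<.084)]
    print("tower",len(t),t.mean(0),t.min(0),t.max(0))
    x0,y0,x1,y1=bk;P=X[y0:y1,x0:x1].reshape(-1,3)
    for a,b in((.1,.12),(.038,.052)):
        t=P[(P[:,2]>a)&(P[:,2]<b)];print(a,len(t),t.mean(0),t.min(0),t.max(0),cv2.minAreaRect((t[:,:2]*1000).astype(np.float32)))
E
```

```text
top0.npz key [126.56465517 224.81465517] [17, 17, 18, 27, 232] zmed 0.10637763872336117 [0.47516494 0.23852132]
((477.0711975097656, 234.34388732910156), (64.74891662597656, 25.650808334350586), 24.48920249938965)
tower 264 [ 0.46407339 -0.22683219  0.07458629] [ 0.43861193 -0.2523051   0.07006167] [ 0.49053022 -0.20016677  0.08031713]
0.1 253 [0.47422145 0.24022613 0.10637311] [0.44042096 0.22159472 0.10009471] [0.50707321 0.26001056 0.11290085] ((474.5697021484375, 241.47964477539062), (69.51716613769531, 18.9610538482666), 23.368858337402344)
0.038 533 [0.47453226 0.23331897 0.04333374] [0.4368688  0.20325237 0.03803185] [0.51117057 0.2789245  0.04996177] ((474.0851745605469, 241.34535217285156), (69.7018814086914, 70.98968505859375), 6.232899188995361)
side0.npz key [274.31329114 284.12658228] [21, 17, 38, 33, 632] zmed 0.10245743752909801 [0.47542833 0.24903648]
((468.3551025390625, 268.086181640625), (69.75843811035156, 61.08076095581055), 24.227590560913086)
tower 161 [ 0.46577434 -0.22249649  0.07445538] [ 0.44027847 -0.25148789  0.07000091] [ 0.49229998 -0.1942772   0.07840308]
0.1 397 [0.47590853 0.24638861 0.10647188] [0.44268956 0.2231249  0.10004275] [0.50917224 0.26380581 0.11121625] ((476.2091979980469, 243.6612548828125), (68.94148254394531, 20.322235107421875), 22.43486785888672)
0.038 1004 [0.47267861 0.25244496 0.04404006] [0.4371772  0.20457868 0.03801462] [0.51334338 0.2827382  0.05178534] ((475.52386474609375, 244.67860412597656), (70.51624298095703, 71.68186950683594), 8.39483642578125)
```

```bash
python3 - <<'E'
import cv2,numpy as np
a=[cv2.resize(cv2.imread(f"pics/{n}_{k}.png"),(400,300)) if 0 else cv2.imread(f"pics/{n}_{k}.png") for n in("top","sid") for k in "kt"]
for i,x in enumerate(a): print(x.shape)
def fit(x): 
    s=min(400/x.shape[1],300/x.shape[0]);x=cv2.resize(x,None,fx=s,fy=s);o=np.zeros((300,400,3),np.uint8);o[:x.shape[0],:x.shape[1]]=x;return o
a=list(map(fit,a));cv2.imwrite("pics/mos.png",np.vstack([np.hstack(a[:2]),np.hstack(a[2:])]))
E
```

```text
(480, 480, 3)
(760, 600, 3)
(720, 640, 3)
(560, 760, 3)
```

View pics/mos.png

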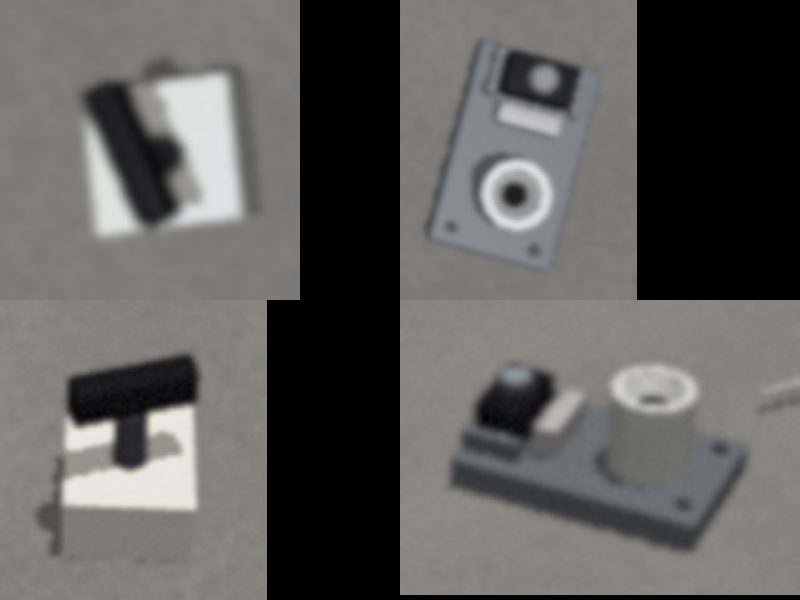

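```bash
cat >> h.py <<'E'
from scipy.spatial.transform import Rotation as Ro
def rot(q): return Ro.from_quat([q[1],q[2],q[3],q[0]])
def state():
    from rig import arm
    o=arm.get_obs();R=rot(o["tcp_rot"]).as_matrix()
    print("t%.2f"%o["time"],"p",np.round(o["tcp_pos"],4),"xyaw %.2f"%np.degrees(np.arctan2(R[1,0],R[0,0])),"ydir",np.round(R[:,1],4),"zdir",np.round(R[:,2],3),"q",np.round(o["joint_positions"],3),"F",np.round(o["ft_force"],2),"T",np.round(o["ft_torque"],3),"op %.3f"%o["opening"])
    return o,R
def plan(target,xyaw):
    """tool-axes shift (units of 200mm) and rotvec (units 30deg) to target"""
    o,R=state();d=R.T@(np.array(target)-o["tcp_pos"]);a=np.radians(xyaw)
    x=np.array([np.cos(a),np.sin(a),0]);y=np.array([0,0,-1.]);z=np.cross(x,y);G=np.stack([x,y,z],1)
    w=Ro.from_matrix(R.T@G).as_rotvec(degrees=True)
    print("shift mm",np.round(d*1000,2),"units",np.round(d/.2,4),"turn deg",np.round(w,2),"units",np.round(w/30,4))
E
python3 - <<'E'
from h import *
plan([.475,.2425,.17],113)
plan([.475,.2425,.17],-67)
# ellipse of tower rim, top+side : bright outer ring
for n,b in(("top0.npz",(305,205,350,250)),("side0.npz",(280,140,325,180))):
    d=load(n);x0,y0,x1,y1=b;im=d["img"][y0:y1,x0:x1].astype(np.float32).mean(2)
    big=cv2.resize(im,None,fx=8,fy=8,interpolation=cv2.INTER_CUBIC)
    for th in(150,170,185,200):
        cs,_=cv2.findContours((big>th).astype(np.uint8),cv2.RETR_EXTERNAL,cv2.CHAIN_APPROX_NONE)
        c=max(cs,key=cv2.contourArea);e=cv2.fitEllipse(c)
        px=(np.array(e[0])+.5)/8-.5+[x0,y0];print(n,th,px,np.array(e[1])/8,ray(d,px,.077))
# dark bore centre
d=load("top0.npz")
P=cloud(d)
for n in("top0.npz","side0.npz"):
    d=load(n);X=cloud(d);b=(305,205,350,250) if n[0]=="t" else (280,140,325,180)
    q=X[b[1]:b[3],b[0]:b[2]].reshape(-1,3);q=q[(abs(q[:,2]-.0765)<.004)];A=np.c_[2*q[:,:2],np.ones(len(q))]
    print(len(q),cv2.minEnclosingCircle((q[:,:2]*1000).astype(np.float32)),np.median(q[:,2]))
E
```

```text
t0.10 p [0.2349 0.4968 0.2305] xyaw -115.31 ydir [-7.0e-04 -1.6e-03 -1.0e+00] zdir [ 0.904 -0.428  0.   ] q [ 1.414  0.256  0.107 -0.    -1.424 -0.285] F [-0.86 -0.43 -1.13] T [-0.032 -0.04   0.016] op 1.000
shift mm [127.12  60.72 325.77] units [0.6356 0.3036 1.6288] turn deg [-1.2000e-01  1.3169e+02  5.0000e-02] units [-3.9000e-03  4.3895e+00  1.5000e-03]
t0.10 p [0.2349 0.4968 0.2305] xyaw -115.31 ydir [-7.0e-04 -1.6e-03 -1.0e+00] zdir [ 0.904 -0.428  0.   ] q [ 1.414  0.256  0.107 -0.    -1.424 -0.285] F [-0.86 -0.43 -1.13] T [-0.032 -0.04   0.016] op 1.000
shift mm [127.12  60.72 325.77] units [0.6356 0.3036 1.6288] turn deg [ 4.000e-02 -4.831e+01  1.000e-01] units [ 1.3000e-03 -1.6105e+00  3.2000e-03]
top0.npz 150 [326.99015808 226.45448303] [23.33150673 23.63666725] [ 0.46344053 -0.22615889  0.077     ]
top0.npz 170 [326.8219223  226.36862755] [22.22621155 22.5315609 ] [ 0.46364957 -0.22576681  0.077     ]
top0.npz 185 [326.75228691 226.33709526] [21.4580574  21.79158783] [ 0.46372667 -0.22560423  0.077     ]
top0.npz 200 [326.7103138  226.32238388] [20.59994507 21.00946045] [ 0.46376303 -0.22550591  0.077     ]
side0.npz 150 [299.98543167 150.48182774] [11.76412201 21.42790031] [ 0.4666409  -0.22424689  0.077     ]
side0.npz 170 [299.53807068 150.38049126] [10.21452427 19.14042854] [ 0.46781408 -0.22453304  0.077     ]
side0.npz 185 [294.44317532 150.09286785] [7.10881519 8.27717972] [ 0.4808571  -0.22362311  0.077     ]
side0.npz 200 [291.85679054 150.45175362] [1.71990955 4.2372117 ] [ 0.4872601  -0.22073532  0.077     ]
212 ((464.3275451660156, -226.03965759277344), 26.26688575744629) 0.0751665683072806
127 ((467.83453369140625, -222.96560668945312), 28.70993995666504) 0.07527095437814509
```

>>> {"api": "carry_out", "payload": {"steps": "0.07 0.017 0.18 0 0 0;0.07 0.017 0.18 0 0 0;0.07 0.017 0.18 0 0 0;0.07 0.017 0.18 0 0 0;0.07 0.017 0.18 0 0 0", "fingers": 85, "squeeze": 60}}

```text
time: 0.52
tcp_pos: [0.3671, 0.3562, 0.2099]
tcp_rot: [-0.38, 0.384, -0.595, 0.596]
ft_force: [0.7, 0.2, 0.5]
opening: 0.991
```

```bash
python3 -c "
from h import *
plan([.475,.2425,.18],-67)"
```

```text
t0.52 p [0.3671 0.3562 0.2099] xyaw -114.65 ydir [-0.0038 -0.0043 -1.    ] zdir [ 0.909 -0.417 -0.002] q [ 1.076e+00  1.910e-01 -2.900e-02 -1.000e-03 -1.357e+00  6.500e-02] F [0.67 0.2  0.45] T [ 0.064 -0.112 -0.011] op 0.991
shift mm [ 58.18  30.02 145.53] units [0.2909 0.1501 0.7276] turn deg [  0.22 -47.65   0.26] units [ 0.0074 -1.5885  0.0085]
```

>>> {"api": "carry_out", "payload": {"steps": "0.073 0.02 0.18 0 0 0;0.073 0.02 0.18 0 0 0;0.073 0.02 0.18 0 0 0;0.073 0.02 0.18 0 0 0;0 0 0 0 -0.23 0"}}

```text
time: 0.93
tcp_pos: [0.479, 0.2312, 0.1907]
tcp_rot: [-0.412, 0.42, -0.571, 0.573]
ft_force: [-0.4, -0.2, 0.3]
opening: 0.996
```

>>> {"api": "carry_out", "payload": {"steps": "0 0 0 0 -0.23 0;0 0 0 0 -0.23 0;0 0 0 0 -0.23 0;0 0 0 0 -0.23 0;0 0 0 0 -0.23 0"}}

```text
time: 1.35
tcp_pos: [0.4799, 0.2261, 0.1871]
tcp_rot: [-0.564, 0.577, -0.419, 0.416]
ft_force: [0.2, -0.1, -0.4]
opening: 0.996
```

```bash
python3 -c "
from h import *
plan([.475,.2425,.13],-67)"
```

```text
t1.35 p [0.4799 0.2261 0.1871] xyaw -72.34 ydir [-0.014  -0.012  -0.9998] zdir [ 0.953  0.303 -0.017] q [ 0.735  0.247 -0.016 -0.    -1.327  1.144] F [ 0.21 -0.13 -0.43] T [ 0.027 -0.052  0.008] op 0.996
shift mm [-17.56  56.96   1.32] units [-0.0878  0.2848  0.0066] turn deg [ 0.99 -5.34  0.37] units [ 0.0331 -0.178   0.0123]
```

>>> {"api": "carry_out", "payload": {"steps": "-0.044 0.05 0.003 0.016 -0.09 0.006;-0.044 0.05 0.003 0.016 -0.09 0.006;0 0 0 0 0 0;0 0 0 0 0 0"}}

```text
time: 1.68
tcp_pos: [0.4744, 0.2423, 0.1652]
tcp_rot: [-0.591, 0.593, -0.388, 0.387]
ft_force: [0.5, -0.3, -0.8]
opening: 0.996
```

```bash
python3 -c "
from h import *
plan([.475,.2425,.13],-67)
from rig import arm
d=arm.get_image('side');cv2.imwrite('pics/s1.png',cv2.resize(d['img'][150:350,180:400,::-1],None,fx=3,fy=3))"
```

```text
t1.68 p [0.4744 0.2423 0.1652] xyaw -66.43 ydir [-0.0025 -0.0017 -1.    ] zdir [ 0.917  0.4   -0.003] q [ 7.660e-01  2.530e-01 -6.500e-02 -1.000e-03 -1.257e+00  1.216e+00] F [ 0.51 -0.26 -0.8 ] T [ 0.02   0.023 -0.012] op 0.996
shift mm [3.000e-02 3.517e+01 7.400e-01] units [1.000e-04 1.758e-01 3.700e-03] turn deg [0.17 0.57 0.03] units [0.0057 0.0189 0.0011]
```

View pics/s1.png

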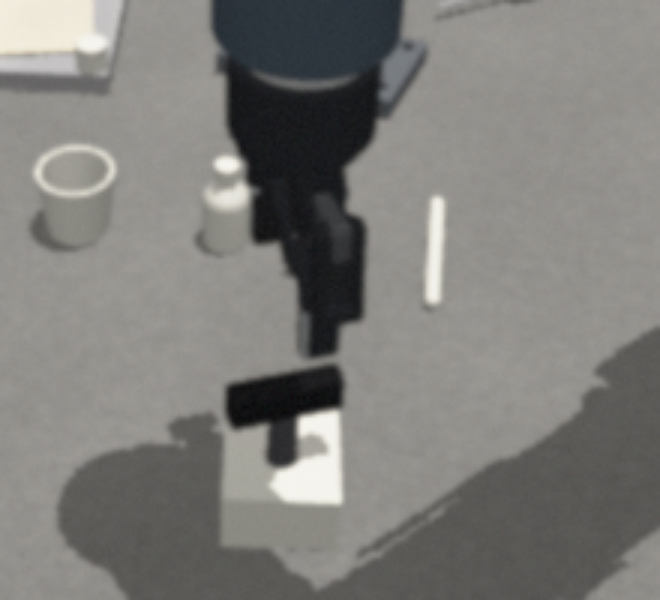

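>>> {"api": "carry_out", "payload": {"steps": "0 0.11 0 0.003 0.01 0;0 0.11 0 0 0.01 0;0 0.11 0 0 0 0;0 0.10 0 0 0 0;0 0 0 0 0 0"}}

```text
time: 2.15
tcp_pos: [0.4774, 0.2424, 0.0804]
tcp_rot: [0.59, -0.586, 0.392, -0.394]
ft_force: [-1.4, -0.1, -0.4]
opening: 0.994
```

```bash
python3 -c "
from h import *
plan([.475,.2425,.077],-67)
from rig import arm
for n in ('side','top'):
  d=arm.get_image(n);b=(150,350,180,400) if n=='side' else (150,300,60,225);cv2.imwrite('pics/%s2.png'%n,cv2.resize(d['img'][b[0]:b[1],b[2]:b[3],::-1],None,fx=3,fy=3))"
```

```text
t2.15 p [0.4774 0.2424 0.0804] xyaw -67.50 ydir [ 0.0047  0.0026 -1.    ] zdir [0.924 0.383 0.005] q [ 0.763  0.319 -0.204  0.002 -1.042  1.199] F [-1.38 -0.13 -0.44] T [-0.072  0.177 -0.019] op 0.994
shift mm [-1.02  3.39 -2.18] units [-0.0051  0.0169 -0.0109] turn deg [-0.31 -0.5  -0.03] units [-0.0103 -0.0167 -0.0011]
```

View pics/side2.png

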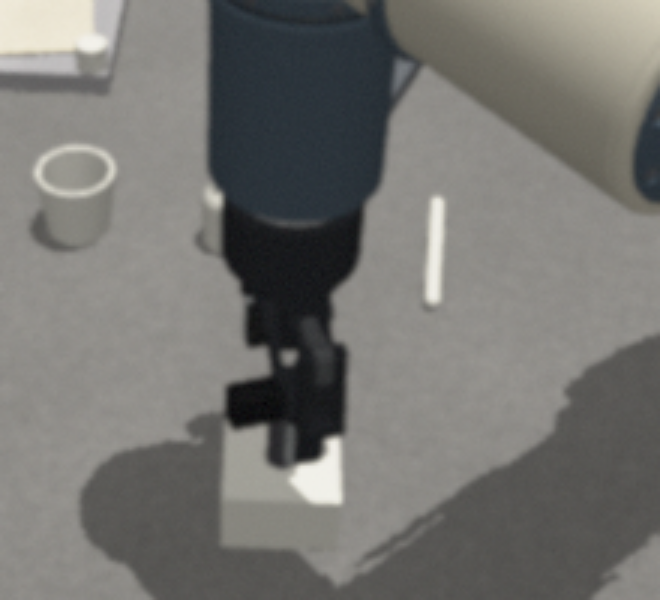

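View pics/top2.png

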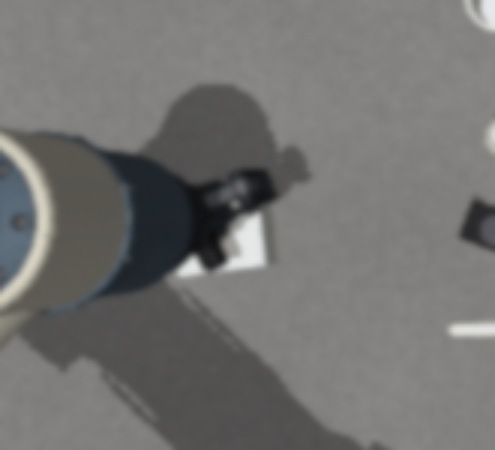

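>>> {"api": "carry_out", "payload": {"steps": "-0.005 0.017 -0.011 -0.01 -0.017 0;0 0 0 0 0 0"}}

```text
time: 2.42
tcp_pos: [0.4787, 0.2445, 0.0836]
tcp_rot: [0.593, -0.587, 0.388, -0.391]
ft_force: [0.4, 0.3, -0.8]
opening: 0.997
```

>>> {"api": "carry_out", "payload": {"steps": "0 0 0 0 0 0;0 0 0 0 0 0;0 0 0 0 0 0;0 0 0 0 0 0;0 0 0 0 0 0", "fingers": 0, "squeeze": 70}}

```text
time: 2.83
tcp_pos: [0.4807, 0.2461, 0.0878]
tcp_rot: [0.596, -0.584, 0.387, -0.392]
ft_force: [0.4, -0.8, 1.1]
opening: 0.293
```

>>> {"api": "carry_out", "payload": {"steps": "0 0 0 0 0 0;0 0 0 0 0 0;0 0 0 0 0 0;0 0 0 0 0 0;0 0 0 0 0 0"}}

```text
time: 3.25
tcp_pos: [0.481, 0.2461, 0.0882]
tcp_rot: [0.596, -0.584, 0.387, -0.392]
ft_force: [0.3, -0.5, 1.3]
opening: 0.193
```

```bash
python3 -c "
from h import *
plan([.475,.2425,.077],-67)"
```

```text
t3.25 p [0.481  0.2461 0.0882] xyaw -66.87 ydir [ 0.0153  0.01   -0.9998] zdir [0.919 0.393 0.018] q [ 0.765  0.312 -0.193  0.004 -1.048  1.208] F [ 0.27 -0.48  1.27] T [-0.049  0.062  0.03 ] op 0.193
shift mm [ 1.   11.06 -7.18] units [ 0.005   0.0553 -0.0359] turn deg [-1.03  0.13 -0.19] units [-0.0344  0.0044 -0.0062]
```

>>> {"api": "carry_out", "payload": {"steps": "0 0 0 0 0 0;0 0 0 0 0 0;0 0 0 0 0 0", "fingers": 45}}

```text
time: 3.5
tcp_pos: [0.4807, 0.246, 0.0878]
tcp_rot: [0.596, -0.584, 0.387, -0.392]
ft_force: [-0.0, -0.3, -0.0]
opening: 0.526
```

```bash
python3 -c "
from h import *
plan([.475,.2425,.077],-67)"
```

```text
t3.50 p [0.4807 0.246  0.0878] xyaw -66.88 ydir [ 0.0145  0.0096 -0.9998] zdir [0.92  0.393 0.017] q [ 0.765  0.313 -0.193  0.004 -1.048  1.208] F [-0.01 -0.32 -0.02] T [-0.049  0.084  0.009] op 0.526
shift mm [ 1.   10.73 -6.85] units [ 0.005   0.0536 -0.0342] turn deg [-0.98  0.12 -0.18] units [-0.0327  0.0041 -0.0061]
```

>>> {"api": "carry_out", "payload": {"steps": "0.002 0.02 -0.013 -0.013 0 0;0.002 0.018 -0.011 -0.01 0 0;0.001 0.016 -0.01 -0.01 0 0"}}

```text
time: 3.75
tcp_pos: [0.4749, 0.2426, 0.0767]
tcp_rot: [0.591, -0.589, 0.391, -0.388]
ft_force: [0.0, -0.6, -0.7]
opening: 0.532
```

```bash
python3 -c "
from h import *
plan([.475,.2425,.077],-67)"
```

```text
t3.75 p [0.4749 0.2426 0.0767] xyaw -66.87 ydir [-0.0015  0.0033 -1.    ] zdir [ 0.92   0.393 -0.   ] q [ 0.764  0.322 -0.208 -0.004 -1.039  1.213] F [ 0.04 -0.58 -0.66] T [-0.002 -0.016 -0.025] op 0.532
shift mm [ 0.1  -0.26  0.08] units [ 0.0005 -0.0013  0.0004] turn deg [ 0.01  0.13 -0.21] units [ 0.0003  0.0045 -0.0069]
```

>>> {"api": "carry_out", "payload": {"steps": "0 0 0 0 0 0;0 0 0 0 0 0", "fingers": 0}}

```text
time: 3.92
tcp_pos: [0.474, 0.2419, 0.0754]
tcp_rot: [-0.59, 0.59, -0.391, 0.388]
ft_force: [-0.1, 0.5, -1.0]
opening: 0.253
```

```bash
python3 -c "
from h import *
plan([.475,.2425,.077],-67)"
```

```text
t3.92 p [0.474  0.2419 0.0754] xyaw -66.88 ydir [-0.004   0.0017 -1.    ] zdir [ 0.92   0.393 -0.003] q [ 0.764  0.324 -0.21  -0.005 -1.039  1.213] F [-0.13  0.46 -1.  ] T [ 0.013 -0.043 -0.021] op 0.253
shift mm [-0.12 -1.59  1.14] units [-0.0006 -0.008   0.0057] turn deg [ 0.17  0.12 -0.18] units [ 0.0057  0.004  -0.006 ]
```

>>> {"api": "carry_out", "payload": {"steps": "0 -0.006 0.004 0.005 0.004 -0.006;0 0 0 0 0 0;0 0 0 0 0 0;0 0 0 0 0 0"}}

```text
time: 4.25
tcp_pos: [0.4739, 0.2418, 0.0755]
tcp_rot: [-0.589, 0.59, -0.391, 0.39]
ft_force: [0.5, -0.2, -0.5]
opening: 0.2
```

```bash
python3 -c "
from h import *
plan([.475,.2425,.077],-67)"
```

```text
t4.25 p [0.4739 0.2418 0.0755] xyaw -67.04 ydir [-0.0023 -0.0016 -1.    ] zdir [ 0.921  0.39  -0.003] q [ 7.660e-01  3.230e-01 -2.120e-01 -1.000e-03 -1.039e+00  1.206e+00] F [ 0.5  -0.23 -0.55] T [-0.039 -0.023 -0.042] op 0.200
shift mm [-0.2  -1.48  1.26] units [-0.001  -0.0074  0.0063] turn deg [ 0.16 -0.04  0.03] units [ 0.0052 -0.0013  0.0011]
```

>>> {"api": "carry_out", "payload": {"steps": "0 -0.05 0 0 0 0;0 -0.08 0 0 0 0;0 -0.1 0 0 0 0;0 -0.12 0 0 0 0;0 -0.12 0 0 0 0"}}

```text
time: 4.67
tcp_pos: [0.4714, 0.2407, 0.1682]
tcp_rot: [-0.585, 0.594, -0.393, 0.389]
ft_force: [-0.4, 0.8, -3.0]
opening: 0.201
```

>>> {"api": "carry_out", "payload": {"steps": "0 -0.1 0 0 0 0;0 -0.05 0 0 0 0;0 0 0 0 0 0;0 0 0 0 0 0"}}

```text
time: 5.0
tcp_pos: [0.473, 0.2416, 0.2072]
tcp_rot: [-0.588, 0.59, -0.392, 0.39]
ft_force: [-0.1, -0.2, -2.8]
opening: 0.202
```

```bash
python3 -c "
from h import *
plan([.465,-.2255,.19],-121)
from rig import arm
for n in ('side','top'):
  d=arm.get_image(n);np.savez(n+'3.npz',**d);b=(130,330,180,400) if n=='side' else (150,300,60,225);cv2.imwrite('pics/%s3.png'%n,cv2.resize(d['img'][b[0]:b[1],b[2]:b[3],::-1],None,fx=3,fy=3))
state()"
```

```text
t5.00 p [0.473  0.2416 0.2072] xyaw -67.09 ydir [-4.3e-03 -9.0e-04 -1.0e+00] zdir [ 0.921  0.389 -0.004] q [ 0.766  0.229  0.014 -0.002 -1.359  1.206] F [-0.05 -0.22 -2.78] T [-0.026  0.014  0.011] op 0.202
shift mm [ 427.16   17.63 -189.14] units [ 2.1358  0.0882 -0.9457] turn deg [ 0.25 53.91  0.07] units [0.0085 1.7969 0.0025]
t5.10 p [0.4728 0.2414 0.2063] xyaw -67.09 ydir [-0.0053 -0.002  -1.    ] zdir [ 0.921  0.389 -0.006] q [ 0.765  0.23   0.013 -0.002 -1.359  1.206] F [ 0.26  0.47 -3.9 ] T [-0.001  0.004  0.032] op 0.198
```

View pics/side3.png

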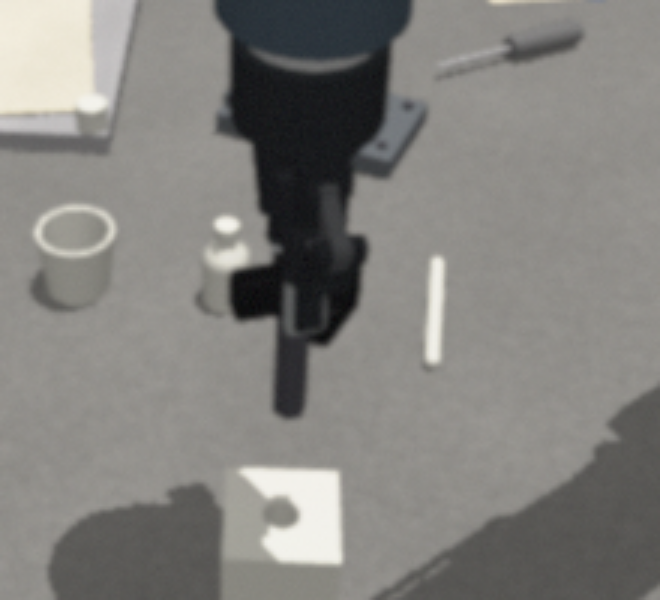

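>>> {"api": "carry_out", "payload": {"steps": "0.175 0 -0.074 0 0.16 0;0.181 0 -0.059 0 0.16 0;0.185 0 -0.043 0 0.16 0;0.188 0 -0.026 0 0.16 0;0.19 0 -0.01 0 0.16 0"}}

```text
time: 5.52
tcp_pos: [0.4699, 0.0503, 0.1992]
tcp_rot: [0.488, -0.499, 0.509, -0.503]
ft_force: [1.0, -0.2, -4.0]
opening: 0.204
```

```bash
python3 -c "
from h import *
plan([.465,-.2255,.19],-121)"
```

```text
t5.52 p [0.4699 0.0503 0.1992] xyaw -91.42 ydir [-0.0168 -0.0054 -0.9998] zdir [ 1.    -0.025 -0.017] q [ 0.438  0.127 -0.133 -0.002 -1.328  1.109] F [ 0.99 -0.18 -4.01] T [ 0.004 -0.264  0.003] op 0.204
shift mm [275.81  10.77   2.13] units [1.3791 0.0539 0.0106] turn deg [ 0.85 29.58  0.57] units [0.0283 0.986  0.0191]
```

>>> {"api": "carry_out", "payload": {"steps": "0.19 0.005 0.003 0.006 0.14 0.004;0.189 0.005 0.018 0.006 0.14 0.004;0.187 0.005 0.033 0.006 0.14 0.004;0.184 0.005 0.048 0.006 0.14 0.004;0.18 0.005 0.06 0.005 0.14 0.004"}}

```text
time: 5.93
tcp_pos: [0.4627, -0.1483, 0.1888]
tcp_rot: [0.385, -0.391, 0.594, -0.589]
ft_force: [2.2, 1.1, -3.3]
opening: 0.204
```

```bash
python3 -c "
from h import *
plan([.465,-.2255,.19],-121)"
```

```text
t5.93 p [ 0.4627 -0.1483  0.1888] xyaw -113.44 ydir [-0.0101  0.0017 -0.9999] zdir [ 0.917 -0.398 -0.01 ] q [ 0.012  0.154 -0.128 -0.002 -1.299  1.15 ] F [ 2.18  1.09 -3.28] T [-0.027 -0.258 -0.014] op 0.204
shift mm [69.88 -1.34 32.79] units [ 0.3494 -0.0067  0.1639] turn deg [0.56 7.56 0.18] units [0.0186 0.252  0.006 ]
```

>>> {"api": "carry_out", "payload": {"steps": "0.14 -0.003 0.065 0.01 0 0.003;0.12 -0.003 0.055 0.005 0 0.003;0.04 0 0.02 0 0 0;0 0 0 0 0 0;0 0 0 0 0 0"}}

```text
time: 6.35
tcp_pos: [0.4582, -0.2239, 0.1828]
tcp_rot: [0.38, -0.388, 0.598, -0.59]
ft_force: [-0.3, 1.1, -3.0]
opening: 0.198
```

```bash
python3 -c "
from h import *
plan([.4645,-.2255,.19],-113)
from rig import arm
for n in ('side','top'):
  d=arm.get_image(n);np.savez(n+'4.npz',**d);b=(60,210,220,370) if n=='side' else (150,300,250,400);cv2.imwrite('pics/%s4.png'%n,cv2.resize(d['img'][b[0]:b[1],b[2]:b[3],::-1],None,fx=4,fy=4))
state()"
```

```text
t6.35 p [ 0.4582 -0.2239  0.1828] xyaw -114.27 ydir [-0.0154  0.0034 -0.9999] zdir [ 0.911 -0.411 -0.015] q [-1.480e-01  2.070e-01 -7.800e-02 -1.000e-03 -1.301e+00  1.295e+00] F [-0.25  1.07 -2.96] T [ 0.062 -0.079  0.035] op 0.198
shift mm [-1.13 -7.32  6.33] units [-0.0057 -0.0366  0.0316] turn deg [ 0.88 -1.28  0.18] units [ 0.0295 -0.0425  0.0059]
t6.45 p [ 0.4585 -0.223   0.1831] xyaw -114.17 ydir [-0.0148  0.0034 -0.9999] zdir [ 0.912 -0.409 -0.015] q [-1.460e-01  2.070e-01 -7.800e-02 -1.000e-03 -1.301e+00  1.295e+00] F [-0.4   0.26 -3.74] T [-0.014 -0.068  0.014] op 0.200
```

View pics/side4.png

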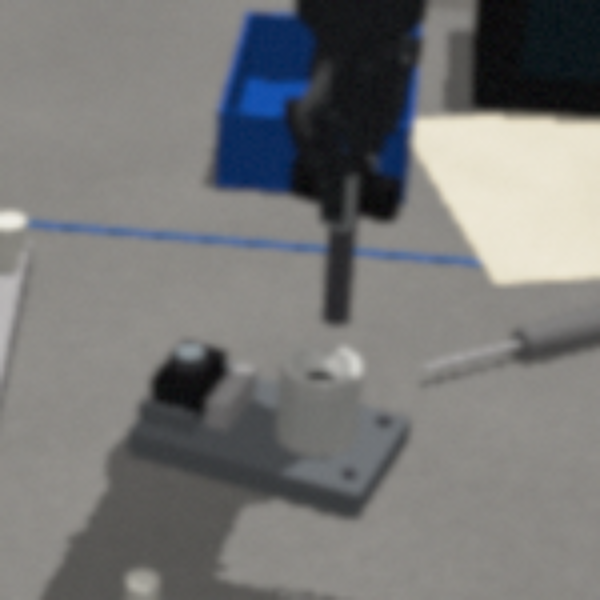

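View pics/top4.png

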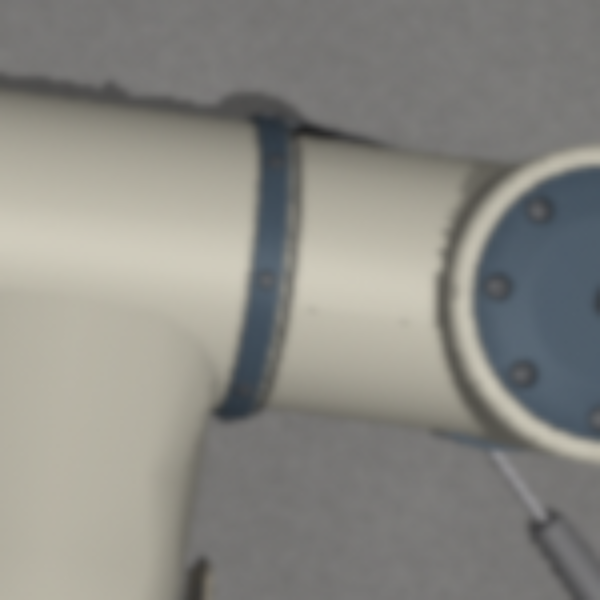

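```bash
python3 - <<'E'
from h import *
d=load("side4.npz")
tip=np.array([.4575,-.2228,.1125])
print("pred tip px",proj(d,tip),"pred upper",proj(d,tip+[.00015*15,-.0003,.035]))
im=d["img"].astype(np.float32).mean(2)
# shank edges per row
for v in range(114,144,2):
    r=im[v,290:325]; 
    print(v,np.round(r[6:24]).astype(int))
print("mouth pred px", proj(d,[.4645,-.2255,.077]),proj(d,[.4666,-.2243,.077]))
d0=load("side0.npz");im=d0["img"].astype(np.float32).mean(2)
for v in range(142,170,2): print(v,np.round(im[v,284:318]).astype(int))
E
```

```text
pred tip px [304.55069724 139.15542819] pred upper [304.7210084  126.79487652]
114 [137 135 132 113  78  50  36  33  35  51  69  79  80  81  90  87  78  61]
116 [135 136 137 130 119 102  82  68  67  69  79  78  86 109 130 137 135 130]
118 [136 134 135 135 133 115  81  56  53  55  55  57  82 112 132 139 137 137]
120 [131 130 131 132 129 112  73  46  42  41  43  55  84 114 133 139 137 139]
122 [114 119 117 116 108  91  61  41  42  42  43  52  82 110 122 123 125 126]
124 [139 138 137 136 123  96  62  46  40  43  44  59  94 122 131 132 129 127]
126 [139 138 139 137 122  95  59  43  41  39  47  66  99 129 137 139 140 140]
128 [140 140 139 136 120  88  55  43  41  43  49  69 102 130 139 138 139 139]
130 [137 138 140 135 118  84  52  44  41  40  53  78 111 134 139 141 141 140]
132 [139 139 140 136 118  84  51  42  43  44  55  83 116 135 139 138 138 140]
134 [140 139 138 138 114  75  45  42  45  44  54  87 122 135 140 139 137 137]
136 [138 139 140 135 113  73  46  39  41  44  60  94 127 137 138 138 138 138]
138 [138 138 136 128 103  67  46  41  46  46  64  99 128 137 139 138 136 137]
140 [13
[... 1520 characters left out ...]
13 112 110 105  99  98  99 102 106 107 106 108 108 110 111 107
 107 108 109 109 108 109 108 111 120 124 128 130 130 130 130 131]
162 [113 113 113 110 108 105  99  99 101 103 106 108 106 105 107 110 107 109
 107 109 108 109 110 110 109 108 112 113 117 120 119 118 120 123]
164 [114 111 111 107 102  99  98 100 100 101 106 106 106 107 106 108 108 109
 108 107 110 110 110 108 110 110 111 109 110 104  92  83  83  94]
166 [111 106  96  84  81  88  97  98 101 100 105 104 106 106 106 109 109 109
 110 109 110 110 110 108 108 111 111 112 112 107  97  84  82  94]
168 [110 102  84  73  77  86  97  99 101 104 107 107 106 106 106 108 108 110
 108 106 109 110 109 109 109 109 111 113 112 111 112 112 112 113]
```

```bash
cat >> h.py <<'E'
def shank(d,u0,u1,v0,v1,thr=90):
    im=d["img"].astype(np.float32).mean(2);C=[]
    for v in range(v0,v1):
        r=im[v];s=np.arange(u0,u1)
        l=None;m=int(u0+np.argmin(cv2.blur(r[u0:u1].reshape(1,-1),(5,1)).ravel()))
        i=m
        while r[i-1]<thr and i>u0:i-=1
        l=i-1+(r[i-1]-thr)/(r[i-1]-r[i])
        j=m
        while r[j+1]<thr and j<u1:j+=1
        rr=j+(thr-r[j])/(r[j+1]-r[j]);C.append((v,(l+rr)/2,rr-l))
    C=np.array(C);p=np.polyfit(C[:,0],C[:,1],1);res=C[:,1]-np.polyval(p,C[:,0])
    X=cloud(d);pts=[]
    for v,c,w in C:
        for u in range(int(c-1.5),int(c+2.5)): pts.append(X[int(v),u])
    return p,C,res.std(),np.array(pts)
E
python3 - <<'E'
from h import *
d=load("side4.npz")
p,C,s,pts=shank(d,296,316,119,138)
print(p,s,C[[0,-1]],"width",C[:,2].mean())
ok=np.isfinite(pts[:,2]);pts=pts[ok];m=np.median(pts,0);
a=np.polyfit(pts[:,2],pts[:,0],1);b=np.polyfit(pts[:,2],pts[:,1],1);print("dx/dz,dy/dz",a[0],b[0],"res",np.std(pts[:,1]-np.polyval(b,pts[:,2])),pts[:,2].min(),pts[:,2].max(),"xy at z.13",np.polyval(a,.13),np.polyval(b,.13))
# plane of image line: solve dx given dy
c=-d["R"].T@d["t"]
def vec(v): u=np.polyval(p,v);return d["R"].T@np.linalg.inv(d["mtx"])@np.array([u,v,1])
n=np.cross(vec(119),vec(138));n/=np.linalg.norm(n)
print("plane normal",n,"axis horizontal tilt along n if dz=1:",-n[2]/np.hypot(n[0],n[1]))
for z in(.11,.16): # x on plane at y=-.223
    print(z, c[0]+(-(n[1]*(-.223-c[1])+n[2]*(z-c[2])))/n[0])
E
```

```text
[-7.11919416e-02  3.13380261e+02] 0.027320858247240183 [[119.         304.90100098   6.50567627]
 [137.         303.62054443   6.39703369]] width 6.60805953176398
dx/dz,dy/dz 0.0026236960753388064 0.010621430226474996 res 0.002277094265273296 0.11926854315224097 0.1742504823115881 xy at z.13 0.46151820356748763 -0.21639531021370678
plane normal [ 0.99927328  0.03591734 -0.01276125] axis horizontal tilt along n if dz=1: 0.01276228757910274
0.11 0.4601712493289109
0.16 0.46080977577517546
```

```bash
python3 -c "
from h import *
plan([.464,-.2255,.16],-114)"
```

```text
t6.45 p [ 0.4585 -0.223   0.1831] xyaw -114.17 ydir [-0.0148  0.0034 -0.9999] zdir [ 0.912 -0.409 -0.015] q [-1.460e-01  2.070e-01 -7.800e-02 -1.000e-03 -1.301e+00  1.295e+00] F [-0.4   0.26 -3.74] T [-0.014 -0.068  0.014] op 0.200
shift mm [-0.06 22.99  6.42] units [-0.0003  0.115   0.0321] turn deg [ 0.85 -0.17  0.17] units [ 0.0285 -0.0058  0.0057]
```

>>> {"api": "carry_out", "payload": {"steps": "0 0.02 0.012 0.012 -0.002 0.003;0 0.02 0.01 0.01 -0.002 0.003;0 0.015 0.008 0.007 0 0;0 0.01 0.003 0 0 0;0 0 0 0 0 0"}}

```text
time: 6.87
tcp_pos: [0.4656, -0.2218, 0.1685]
tcp_rot: [-0.387, 0.386, -0.592, 0.592]
ft_force: [0.3, -0.7, -5.0]
opening: 0.197
```

```bash
python3 -c "
from h import *
plan([.464,-.2255,.16],-114)"
```

```text
t6.87 p [ 0.4656 -0.2218  0.1685] xyaw -113.69 ydir [ 2.1e-03  7.0e-04 -1.0e+00] zdir [ 0.916 -0.402  0.002] q [-1.410e-01  2.150e-01 -1.050e-01 -1.000e-03 -1.249e+00  1.299e+00] F [ 0.28 -0.66 -5.02] T [ 0.063  0.078 -0.006] op 0.197
shift mm [ 4.04  8.45 -0.01] units [ 0.0202  0.0422 -0.0001] turn deg [-0.09  0.3  -0.08] units [-0.0031  0.0102 -0.0028]
```

>>> {"api": "carry_out", "payload": {"steps": "0.012 0.02 0 -0.002 0 -0.002;0.008 0.01 0 0 0 0;0 0 0 0 0 0;0 0 0 0 0 0"}}

```text
time: 7.2
tcp_pos: [0.464, -0.2254, 0.1617]
tcp_rot: [-0.387, 0.387, -0.592, 0.592]
ft_force: [-0.5, 0.5, -3.7]
opening: 0.205
```

```bash
python3 -c "
from h import *
plan([.464,-.2255,.155],-114)"
```

```text
t7.20 p [ 0.464  -0.2254  0.1617] xyaw -113.64 ydir [ 3.e-04  1.e-04 -1.e+00] zdir [ 0.916 -0.401  0.   ] q [-0.148  0.22  -0.117 -0.    -1.234  1.307] F [-0.49  0.47 -3.67] T [ 0.038  0.03  -0.021] op 0.205
shift mm [0.12 6.74 0.1 ] units [0.0006 0.0337 0.0005] turn deg [-0.01  0.36 -0.01] units [-0.0005  0.0121 -0.0004]
```

>>> {"api": "carry_out", "payload": {"steps": "0 0.025 0 0 0 0;0 0.025 0 0 0 0;0 0.02 0 0 0 0;0 0 0 0 0 0"}}

```text
time: 7.53
tcp_pos: [0.464, -0.2256, 0.1465]
tcp_rot: [-0.387, 0.387, -0.592, 0.592]
ft_force: [-0.1, -0.5, -4.4]
opening: 0.201
```

```bash
python3 -c "
from h import *
plan([.464,-.2255,.14],-114)
from rig import arm
d=arm.get_image('side');np.savez('side5.npz',**d);b=(60,210,220,370);cv2.imwrite('pics/side5.png',cv2.resize(d['img'][b[0]:b[1],b[2]:b[3],::-1],None,fx=4,fy=4))
"
```

```text
t7.53 p [ 0.464  -0.2256  0.1465] xyaw -113.67 ydir [ 1.e-03  1.e-04 -1.e+00] zdir [ 0.916 -0.401  0.001] q [-0.149  0.23  -0.144 -0.    -1.196  1.306] F [-0.09 -0.46 -4.43] T [ 0.027  0.092 -0.027] op 0.201
shift mm [-0.05  6.52 -0.05] units [-0.0003  0.0326 -0.0002] turn deg [-0.05  0.33 -0.03] units [-0.0017  0.011  -0.0009]
```

View pics/side5.png

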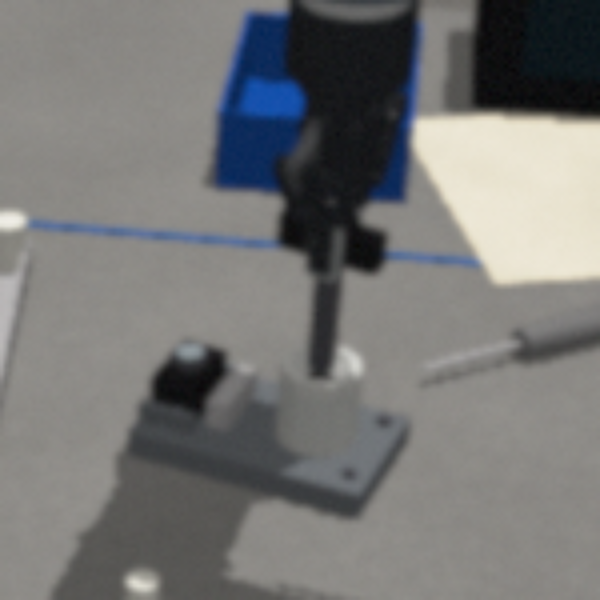

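The key's tip is inside the funnel mouth, at about (321,378) in the crop. I'll lower it gently and watch the side forces.

>>> {"api": "carry_out", "payload": {"steps": "0 0.018 0 -0.001 0 0;0 0.018 0 0 0 0;0 0 0 0 0 0"}}

```text
time: 7.83
tcp_pos: [0.4644, -0.2258, 0.1392]
tcp_rot: [-0.387, 0.387, -0.592, 0.592]
ft_force: [0.4, -0.3, -3.7]
opening: 0.197
```

```bash
python3 -c "
from h import *
plan([.464,-.2255,.135],-114)"
```

```text
t7.83 p [ 0.4644 -0.2258  0.1392] xyaw -113.66 ydir [ 1.3e-03 -2.0e-04 -1.0e+00] zdir [ 0.916 -0.401  0.001] q [-0.149  0.236 -0.156  0.    -1.178  1.307] F [ 0.42 -0.27 -3.75] T [-0.027  0.078  0.028] op 0.197
shift mm [-0.1   4.25 -0.46] units [-0.0005  0.0212 -0.0023] turn deg [-0.07  0.34 -0.02] units [-0.0024  0.0113 -0.0006]
```

>>> {"api": "carry_out", "payload": {"steps": "0 0.015 -0.002 -0.002 0 0;0 0.015 0 0 0 0;0 0 0 0 0 0"}}

```text
time: 8.08
tcp_pos: [0.4639, -0.2254, 0.1327]
tcp_rot: [0.387, -0.387, 0.592, -0.592]
ft_force: [0.4, 0.6, -4.2]
opening: 0.199
```

```bash
python3 -c "
from h import *
plan([.464,-.2255,.125],-114)"
```

```text
t8.08 p [ 0.4639 -0.2254  0.1327] xyaw -113.66 ydir [ 1.e-04  6.e-04 -1.e+00] zdir [ 0.916 -0.401 -0.   ] q [-1.490e-01  2.410e-01 -1.670e-01 -1.000e-03 -1.163e+00  1.307e+00] F [ 0.36  0.56 -4.2 ] T [0.028 0.031 0.012] op 0.199
shift mm [0.06 7.73 0.15] units [0.0003 0.0386 0.0007] turn deg [ 0.01  0.34 -0.03] units [ 0.0003  0.0113 -0.0011]
```

>>> {"api": "carry_out", "payload": {"steps": "0 0.02 0 0 0 0;0 0.02 0 0 0 0;0 0.014 0 0 0 0;0 0 0 0 0 0"}}

```text
time: 8.42
tcp_pos: [0.4637, -0.2253, 0.1206]
tcp_rot: [0.387, -0.387, 0.592, -0.592]
ft_force: [-0.3, -0.0, -2.6]
opening: 0.199
```

```bash
python3 -c "
from h import *
plan([.464,-.2255,.1115],-114)"
```

```text
t8.42 p [ 0.4637 -0.2253  0.1206] xyaw -113.66 ydir [-4.e-04  8.e-04 -1.e+00] zdir [ 0.916 -0.401 -0.001] q [-1.490e-01  2.510e-01 -1.870e-01 -1.000e-03 -1.134e+00  1.307e+00] F [-0.26 -0.01 -2.59] T [-0.033  0.004  0.041] op 0.199
shift mm [0.09 9.08 0.4 ] units [0.0004 0.0454 0.002 ] turn deg [ 0.04  0.34 -0.03] units [ 0.0012  0.0114 -0.0011]
```

>>> {"api": "carry_out", "payload": {"steps": "0 0.015 0 0 0 0;0 0.012 0 0 0 0;0 0 0 0 0 0"}}

```text
time: 8.67
tcp_pos: [0.464, -0.2254, 0.1146]
tcp_rot: [0.387, -0.387, 0.592, -0.592]
ft_force: [0.4, 0.2, -3.9]
opening: 0.205
```

```bash
cat >> h.py <<'E'
def favg(n=4):
    "mean force over n readings; each camera call lets 0.05 s pass"
    from rig import arm
    f=[];
    for i in range(n):
        o=arm.get_obs();f.append(np.r_[o["ft_force"],o["ft_torque"]])
        if i<n-1: arm.get_image("side")
    print("Favg",np.round(np.mean(f,0),2),"z",[round(x[2],1) for x in f])
E
python3 -c "
from h import *
favg()
plan([.464,-.2255,.1115],-114)"
```

```text
Favg [-0.35  0.24 -3.77  0.14  0.04  0.03] z [np.float64(-3.9), np.float64(-3.7), np.float64(-2.9), np.float64(-4.5)]
t8.82 p [ 0.464  -0.2254  0.1151] xyaw -113.66 ydir [ 4.e-04  5.e-04 -1.e+00] zdir [ 0.916 -0.401  0.   ] q [-1.490e-01  2.550e-01 -1.960e-01 -1.000e-03 -1.119e+00  1.307e+00] F [-1.08  1.11 -4.52] T [0.158 0.116 0.007] op 0.200
shift mm [0.14 3.57 0.02] units [0.0007 0.0179 0.0001] turn deg [-0.01  0.34 -0.04] units [-0.0003  0.0115 -0.0013]
```

>>> {"api": "carry_out", "payload": {"steps": "0 0.012 0 0 0 0;0 0.008 0 0 0 0;0 0 0 0 0 0"}}

```text
time: 9.07
tcp_pos: [0.4642, -0.2254, 0.1119]
tcp_rot: [-0.387, 0.387, -0.592, 0.592]
ft_force: [-0.4, 1.2, -0.5]
opening: 0.204
```

```bash
python3 -c "
from h import *
favg()
plan([.464,-.2255,.1115],-114)"
```

```text
Favg [-0.92  1.39 -1.07  0.5   0.47 -0.01] z [np.float64(-0.5), np.float64(-2.2), np.float64(-0.4), np.float64(-1.1)]
t9.22 p [ 0.4642 -0.2254  0.112 ] xyaw -113.64 ydir [ 1.3e-03  1.0e-04 -1.0e+00] zdir [ 0.916 -0.401  0.001] q [-0.148  0.258 -0.201 -0.    -1.111  1.307] F [-0.63  2.66 -1.09] T [0.511 0.578 0.026] op 0.205
shift mm [ 0.15  0.47 -0.12] units [ 0.0007  0.0023 -0.0006] turn deg [-0.06  0.36 -0.04] units [-0.0021  0.012  -0.0012]
```

>>> {"api": "carry_out", "payload": {"steps": "0 0.008 0 -0.002 0 0;0 0 0 0 0.1 0;0 0 0 0 0.1 0"}}

```text
time: 9.47
tcp_pos: [0.4645, -0.2253, 0.1111]
tcp_rot: [-0.355, 0.354, -0.611, 0.612]
ft_force: [-1.7, 1.8, 0.2]
opening: 0.202
```

```bash
python3 -c "
from h import *
favg(3)
plan([.464,-.2255,.11],-114)"
```

```text
Favg [-1.47  1.64  0.55  0.7   0.6  -0.01] z [np.float64(0.2), np.float64(0.4), np.float64(1.1)]
t9.57 p [ 0.4645 -0.2254  0.1111] xyaw -119.65 ydir [ 1.3e-03  4.0e-04 -1.0e+00] zdir [ 0.869 -0.495  0.001] q [-1.480e-01  2.590e-01 -2.020e-01 -1.000e-03 -1.109e+00  1.202e+00] F [-1.11  1.92  1.1 ] T [ 0.752  0.606 -0.002] op 0.198
shift mm [ 0.33  1.13 -0.36] units [ 0.0017  0.0057 -0.0018] turn deg [-0.06 -5.65 -0.05] units [-0.002  -0.1882 -0.0018]
```

>>> {"api": "carry_out", "payload": {"steps": "0 0 -0.002 -0.002 0.1 0;0 0 0 0 0.1 0"}}

```text
time: 9.73
tcp_pos: [0.4647, -0.225, 0.1114]
tcp_rot: [0.324, -0.323, 0.629, -0.629]
ft_force: [-1.3, 2.8, 0.4]
opening: 0.201
```

```bash
python3 -c "
from h import *
favg(3)
plan([.464,-.2255,.11],-114)"
```

```text
Favg [-0.77  2.5   0.74  1.04  0.48  0.05] z [np.float64(0.4), np.float64(1.2), np.float64(0.6)]
t9.83 p [ 0.4646 -0.225   0.1114] xyaw -125.47 ydir [ 0.0017  0.0011 -1.    ] zdir [ 0.814 -0.58   0.001] q [-1.480e-01  2.590e-01 -2.010e-01 -1.000e-03 -1.109e+00  1.101e+00] F [0.27 2.87 0.61] T [1.032 0.406 0.042] op 0.201
shift mm [ 0.76  1.38 -0.24] units [ 0.0038  0.0069 -0.0012] turn deg [ -0.05 -11.47  -0.1 ] units [-0.0017 -0.3825 -0.0034]
```

>>> {"api": "carry_out", "payload": {"steps": "-0.002 0 -0.003 -0.002 0.1 -0.003;-0.001 0 0 0 0.1 0"}}

```text
time: 10.0
tcp_pos: [0.4648, -0.2245, 0.1116]
tcp_rot: [-0.292, 0.292, -0.644, 0.644]
ft_force: [-1.5, 1.5, 0.7]
opening: 0.2
```

```bash
python3 -c "
from h import *
favg(3)
plan([.464,-.2247,.11],-114)"
```

```text
Favg [-1.54  0.94  0.94  0.45  0.64  0.01] z [np.float64(0.7), np.float64(0.9), np.float64(1.1)]
t10.10 p [ 0.4647 -0.2245  0.1116] xyaw -131.18 ydir [ 4.e-04 -3.e-04 -1.e+00] zdir [ 0.753 -0.658  0.   ] q [-0.146  0.259 -0.201  0.    -1.11   0.998] F [-1.81 -0.1   1.15] T [ 0.39   0.622 -0.014] op 0.201
shift mm [ 0.62  1.6  -0.43] units [ 0.0031  0.008  -0.0022] turn deg [ -0.03 -17.18   0.  ] units [-0.0009 -0.5726  0.    ]
```

>>> {"api": "carry_out", "payload": {"steps": "0.001 0 -0.004 0 0.1 0;0 0 -0.001 0 0.1 0"}}

```text
time: 10.27
tcp_pos: [0.4647, -0.2244, 0.1119]
tcp_rot: [-0.26, 0.259, -0.657, 0.658]
ft_force: [0.2, 1.7, -0.4]
opening: 0.199
```

```bash
python3 -c "
from h import *
favg(3)
plan([.464,-.2247,.11],-114)"
```

```text
Favg [-0.07  1.27  0.06  0.52  0.3   0.01] z [np.float64(-0.4), np.float64(0.5), np.float64(0.0)]
t10.37 p [ 0.4646 -0.2244  0.1119] xyaw -136.81 ydir [ 0.0019 -0.001  -1.    ] zdir [ 0.684 -0.729  0.002] q [-1.450e-01  2.570e-01 -2.030e-01  1.000e-03 -1.109e+00  8.990e-01] F [0.16 1.06 0.02] T [ 0.478  0.267 -0.02 ] op 0.201
shift mm [ 0.66  1.86 -0.16] units [ 0.0033  0.0093 -0.0008] turn deg [-1.300e-01 -2.281e+01 -2.000e-02] units [-4.200e-03 -7.604e-01 -6.000e-04]
```

>>> {"api": "carry_out", "payload": {"steps": "0 0.003 -0.001 -0.003 0.1 0;0 0.001 -0.001 0 0.1 0"}}

```text
time: 10.53
tcp_pos: [0.4648, -0.2243, 0.1114]
tcp_rot: [-0.228, 0.227, -0.669, 0.67]
ft_force: [-0.3, 2.1, 0.0]
opening: 0.202
```

```bash
python3 -c "
from h import *
favg(3)
plan([.464,-.2247,.11],-114)"
```

```text
Favg [-0.86  1.55 -0.25  0.53  0.34  0.03] z [np.float64(0.0), np.float64(-0.5), np.float64(-0.3)]
t10.63 p [ 0.4648 -0.2243  0.1114] xyaw -142.41 ydir [ 2.1e-03 -3.0e-04 -1.0e+00] zdir [ 0.61  -0.792  0.002] q [-0.146  0.258 -0.203  0.    -1.108  0.802] F [-0.33  1.16 -0.26] T [0.492 0.327 0.089] op 0.198
shift mm [ 0.9   1.42 -0.15] units [ 0.0045  0.0071 -0.0007] turn deg [ -0.11 -28.41  -0.06] units [-0.0035 -0.947  -0.002 ]
```

>>> {"api": "carry_out", "payload": {"steps": "-0.001 0.003 -0.002 -0.003 0.1 0;-0.001 0.001 -0.001 0 0.1 0"}}

```text
time: 10.8
tcp_pos: [0.4652, -0.224, 0.111]
tcp_rot: [-0.195, 0.194, -0.68, 0.68]
ft_force: [-1.9, 0.6, 0.4]
opening: 0.204
```

```bash
python3 -c "
from h import *
favg(3)
plan([.464,-.2247,.11],-114)"
```

```text
Favg [-0.93  0.44  0.57  0.3   0.4  -0.  ] z [np.float64(0.4), np.float64(0.9), np.float64(0.5)]
t10.90 p [ 0.4651 -0.224   0.111 ] xyaw -147.97 ydir [ 0.0019  0.     -1.    ] zdir [ 0.53  -0.848  0.001] q [-0.145  0.258 -0.203 -0.    -1.107  0.704] F [-0.09  0.46  0.46] T [ 0.19   0.447 -0.038] op 0.200
shift mm [1.32 0.99 0.02] units [0.0066 0.005  0.0001] turn deg [ -0.08 -33.97  -0.07] units [-0.0027 -1.1324 -0.0024]
```

>>> {"api": "carry_out", "payload": {"steps": "0.001 0.001 -0.002 -0.002 0.1 0;0.001 0.001 -0.001 0 0.1 0"}}

```text
time: 11.07
tcp_pos: [0.4653, -0.224, 0.111]
tcp_rot: [-0.163, 0.161, -0.688, 0.689]
ft_force: [-0.9, 2.1, 0.2]
opening: 0.2
```

```bash
python3 -c "
from h import *
favg(3)
plan([.464,-.2247,.11],-114)"
```

```text
Favg [-0.4   1.27  0.57  0.46  0.2   0.03] z [np.float64(0.2), np.float64(0.5), np.float64(1.0)]
t11.17 p [ 0.4652 -0.224   0.111 ] xyaw -153.53 ydir [ 3.1e-03  2.0e-04 -1.0e+00] zdir [ 0.446 -0.895  0.001] q [-1.460e-01  2.580e-01 -2.030e-01 -1.000e-03 -1.106e+00  6.080e-01] F [0.18 0.79 1.02] T [ 0.332  0.18  -0.011] op 0.206
shift mm [1.38 1.02 0.1 ] units [0.0069 0.0051 0.0005] turn deg [ -0.12 -39.53  -0.13] units [-0.0041 -1.3176 -0.0045]
```

>>> {"api": "carry_out", "payload": {"steps": "-0.002 0.001 -0.001 -0.003 0.1 -0.003;0 0 -0.001 0 0.1 0"}}

```text
time: 11.33
tcp_pos: [0.4649, -0.2235, 0.1103]
tcp_rot: [0.128, -0.128, 0.696, -0.695]
ft_force: [-0.2, 0.1, -4.5]
opening: 0.2
```

```bash
python3 -c "
from h import *
favg(3)
plan([.464,-.2247,.11],-114)"
```

```text
Favg [ 0.18 -0.06 -4.    0.    0.01  0.01] z [np.float64(-4.5), np.float64(-3.9), np.float64(-3.6)]
t11.43 p [ 0.465  -0.2235  0.1103] xyaw -159.10 ydir [ 0.      0.0011 -1.    ] zdir [ 0.357 -0.934 -0.001] q [-1.450e-01  2.600e-01 -2.030e-01 -1.000e-03 -1.108e+00  5.100e-01] F [ 0.32 -0.65 -3.63] T [-0.028  0.012  0.013] op 0.202
shift mm [1.32 0.28 0.77] units [0.0066 0.0014 0.0039] turn deg [ 5.00e-02 -4.51e+01 -4.00e-02] units [ 1.5000e-03 -1.5032e+00 -1.5000e-03]
```

The force fell back to the key's own weight, so the socket has sprung up around the hex. Now I'll lower it fully home.

>>> {"api": "carry_out", "payload": {"steps": "0 0.012 0 0 0 0;0 0.012 0 0 0 0;0 0.01 0 0 0 0;0 0 0 0 0 0"}}

```text
time: 11.77
tcp_pos: [0.4646, -0.2236, 0.1016]
tcp_rot: [0.132, -0.132, 0.695, -0.694]
ft_force: [0.2, 0.0, -3.2]
opening: 0.204
```

```bash
python3 -c "
from h import *
favg(3)
plan([.465,-.2237,.1015],-159)"
```

```text
Favg [-0.03  0.16 -3.52 -0.12 -0.11  0.  ] z [np.float64(-3.2), np.float64(-4.4), np.float64(-3.1)]
t11.87 p [ 0.4646 -0.2236  0.102 ] xyaw -158.53 ydir [-0.0012  0.0013 -1.    ] zdir [ 0.366 -0.931 -0.002] q [-1.450e-01  2.680e-01 -2.150e-01 -1.000e-03 -1.089e+00  5.210e-01] F [-0.29  0.04 -3.06] T [-0.144 -0.078 -0.008] op 0.198
shift mm [-0.32  0.46  0.25] units [-0.0016  0.0023  0.0013] turn deg [0.1  0.47 0.04] units [0.0032 0.0157 0.0013]
```

Next I'll press on lightly to find the socket floor, aiming for 2–3 N.

>>> {"api": "carry_out", "payload": {"steps": "0 0.01 0 0.003 0 0;0 0.007 0 0 0 0;0 0 0 0 0 0"}}

```text
time: 12.12
tcp_pos: [0.4649, -0.2237, 0.0989]
tcp_rot: [-0.132, 0.132, -0.694, 0.695]
ft_force: [-1.2, 0.8, -1.6]
opening: 0.198
```

```bash
python3 -c "
from h import *
favg(4)
plan([.465,-.2237,.1005],-159)"
```

```text
Favg [-0.88  0.67 -1.25  0.22  0.26 -0.  ] z [np.float64(-1.6), np.float64(-0.6), np.float64(-1.5), np.float64(-1.3)]
t12.27 p [ 0.4649 -0.2238  0.0991] xyaw -158.47 ydir [ 3.e-04 -7.e-04 -1.e+00] zdir [ 0.367 -0.93   0.001] q [-1.440e-01  2.690e-01 -2.220e-01  1.000e-03 -1.079e+00  5.190e-01] F [ 0.26  0.28 -1.28] T [0.2   0.309 0.013] op 0.203
shift mm [-0.09 -1.39 -0.02] units [-0.0005 -0.0069 -0.0001] turn deg [-0.05  0.53 -0.  ] units [-0.0016  0.0176 -0.0001]
```

>>> {"api": "carry_out", "payload": {"steps": "0 0 0 0 0.15 0;0 0 0 0 0.15 0;0 0 0 0 0.15 0;0 0 0 0 0.15 0"}}

```text
time: 12.6
tcp_pos: [0.4653, -0.2235, 0.0997]
tcp_rot: [-0.019, 0.018, -0.707, 0.707]
ft_force: [0.1, 0.2, -1.5]
opening: 0.204
```

```bash
python3 -c "
from h import *
favg(3)
plan([.465,-.2237,.0995],180)"
```

```text
Favg [ 0.26  0.11 -1.46  0.19  0.09  0.05] z [np.float64(-1.5), np.float64(-1.7), np.float64(-1.2)]
t12.70 p [ 0.4653 -0.2235  0.0997] xyaw -176.88 ydir [ 1.6e-03 -5.0e-04 -1.0e+00] zdir [ 0.054 -0.999  0.001] q [-0.144  0.269 -0.221  0.    -1.08   0.198] F [ 0.09  0.41 -1.18] T [ 0.17   0.062 -0.028] op 0.198
shift mm [0.34 0.21 0.2 ] units [0.0017 0.001  0.001 ] turn deg [-0.03  3.12 -0.09] units [-0.0011  0.1041 -0.0031]
```

>>> {"api": "carry_out", "payload": {"steps": "0 0.001 0 0 0.15 -0.003;0 0 0 0 0.15 0;0 0 0 0 0.15 0"}}

```text
time: 12.95
tcp_pos: [0.4658, -0.2235, 0.0998]
tcp_rot: [0.063, -0.063, -0.704, 0.705]
ft_force: [-0.2, 0.5, -2.6]
opening: 0.202
```

```bash
python3 -c "
from h import *
favg(3)
plan([.465,-.2237,.0995],180)"
```

```text
Favg [ 0.13  0.61 -2.22  0.17  0.02  0.08] z [np.float64(-2.6), np.float64(-2.2), np.float64(-1.9)]
t13.05 p [ 0.4658 -0.2234  0.0998] xyaw 169.88 ydir [ 1.3e-03 -7.0e-04 -1.0e+00] zdir [-0.176 -0.984  0.   ] q [-1.43e-01  2.69e-01 -2.19e-01  1.00e-03 -1.08e+00 -3.30e-02] F [ 0.21  0.11 -1.9 ] T [0.183 0.006 0.033] op 0.199
shift mm [0.78 0.33 0.4 ] units [0.0039 0.0017 0.002 ] turn deg [ -0.03 -10.12  -0.08] units [-0.0011 -0.3373 -0.0026]
```

>>> {"api": "carry_out", "payload": {"steps": "0 0.002 0 0 0.14 0;0 0.001 0 0 0.14 0"}}

```text
time: 13.22
tcp_pos: [0.4661, -0.2235, 0.0994]
tcp_rot: [0.111, -0.112, -0.698, 0.698]
ft_force: [-0.1, -0.5, -1.4]
opening: 0.205
```

```bash
python3 -c "
from h import *
favg(3)
plan([.465,-.2237,.0995],180)"
```

```text
Favg [ 0.18  0.47 -1.41  0.16 -0.01  0.08] z [np.float64(-1.4), np.float64(-1.9), np.float64(-0.9)]
t13.32 p [ 0.4661 -0.2235  0.0994] xyaw 161.94 ydir [ 1.8e-03 -9.0e-04 -1.0e+00] zdir [-0.31  -0.951  0.   ] q [-1.430e-01  2.700e-01 -2.200e-01  1.000e-03 -1.079e+00 -1.720e-01] F [ 0.29  1.24 -0.89] T [ 0.163 -0.051  0.015] op 0.196
shift mm [ 0.95 -0.08  0.51] units [ 0.0048 -0.0004  0.0025] turn deg [ -0.03 -18.06  -0.11] units [-0.0011 -0.6018 -0.0037]
```

39.6° turned so far. From here I'll use small steps and watch the torque about z.

>>> {"api": "carry_out", "payload": {"steps": "0 0 0 0 0.1 0;0 0 0 0 0.1 0"}}

```text
time: 13.48
tcp_pos: [0.4662, -0.2236, 0.0996]
tcp_rot: [0.143, -0.145, -0.692, 0.692]
ft_force: [-0.1, -0.2, -2.3]
opening: 0.201
```

```bash
python3 -c "
from h import *
favg(2)
state()"
```

```text
Favg [-0.13  0.3  -1.88  0.21  0.01  0.08] z [np.float64(-2.3), np.float64(-1.4)]
t13.53 p [ 0.4663 -0.2236  0.0996] xyaw 156.28 ydir [ 0.0023 -0.0011 -1.    ] zdir [-0.402 -0.916  0.   ] q [-1.430e-01  2.700e-01 -2.200e-01  1.000e-03 -1.079e+00 -2.710e-01] F [-0.19  0.8  -1.41] T [0.18  0.02  0.035] op 0.197
```

>>> {"api": "carry_out", "payload": {"steps": "0 0 0 0 0.1 0;0 0 0 0 0.1 0"}}

```text
time: 13.7
tcp_pos: [0.4664, -0.2236, 0.0997]
tcp_rot: [0.177, -0.179, -0.684, 0.684]
ft_force: [-0.2, 0.2, -1.1]
opening: 0.198
```

```bash
python3 -c "
from h import *
favg(2)
state()"
```

```text
Favg [-0.28  0.22 -1.61  0.12 -0.01  0.12] z [np.float64(-1.1), np.float64(-2.2)]
t13.75 p [ 0.4664 -0.2236  0.0997] xyaw 150.60 ydir [ 0.0026 -0.0012 -1.    ] zdir [-0.491 -0.871 -0.   ] q [-1.430e-01  2.700e-01 -2.200e-01  1.000e-03 -1.079e+00 -3.700e-01] F [-0.31  0.23 -2.17] T [ 0.133 -0.019  0.1  ] op 0.198
```

>>> {"api": "carry_out", "payload": {"steps": "0 0 0 -0.003 0.1 -0.003;0 0 0 0 0.07 0"}}

```text
time: 13.92
tcp_pos: [0.4666, -0.2238, 0.0999]
tcp_rot: [-0.206, 0.207, 0.677, -0.676]
ft_force: [-0.1, 0.0, -1.3]
opening: 0.203
```

```bash
python3 -c "
from h import *
favg(3)
state()"
```

```text
Favg [ 0.2   0.64 -1.74  0.03 -0.01  0.06] z [np.float64(-1.3), np.float64(-2.2), np.float64(-1.8)]
t14.02 p [ 0.4666 -0.2238  0.0998] xyaw 146.05 ydir [ 2.5e-03  5.0e-04 -1.0e+00] zdir [-0.558 -0.83  -0.002] q [-1.45e-01  2.71e-01 -2.17e-01 -1.00e-03 -1.08e+00 -4.47e-01] F [ 0.67  1.29 -1.76] T [-0.061 -0.069  0.036] op 0.198
```

>>> {"api": "carry_out", "payload": {"steps": "0 0 0 0 0.07 0;0 0 0 0 0.07 0"}}

```text
time: 14.18
tcp_pos: [0.4667, -0.2239, 0.0999]
tcp_rot: [-0.227, 0.229, 0.67, -0.669]
ft_force: [0.6, -0.3, -1.1]
opening: 0.199
```

```bash
python3 -c "
from h import *
favg(3)
state()"
```

```text
Favg [-0.07 -0.13 -1.83  0.05 -0.07  0.22] z [np.float64(-1.1), np.float64(-2.5), np.float64(-1.9)]
t14.28 p [ 0.4666 -0.2239  0.0999] xyaw 142.35 ydir [ 2.7e-03  3.0e-04 -1.0e+00] zdir [-0.611 -0.792 -0.002] q [-1.45e-01  2.71e-01 -2.17e-01 -1.00e-03 -1.08e+00 -5.12e-01] F [-1.08 -1.19 -1.94] T [ 0.011 -0.074  0.15 ] op 0.202
```

>>> {"api": "carry_out", "payload": {"steps": "0 0 0 0 0.06 0"}}

```text
time: 14.37
tcp_pos: [0.4667, -0.2239, 0.0999]
tcp_rot: [-0.236, 0.238, 0.667, -0.666]
ft_force: [0.1, 0.1, -1.9]
opening: 0.196
```

```bash
python3 -c "
from h import *
favg(4)
state()
from rig import arm
d=arm.get_image('side');np.savez('side6.npz',**d);b=(60,210,220,370);cv2.imwrite('pics/side6.png',cv2.resize(d['img'][b[0]:b[1],b[2]:b[3],::-1],None,fx=4,fy=4))
"
```

```text
Favg [ 0.53  0.04 -2.36  0.06 -0.06  0.32] z [np.float64(-1.9), np.float64(-2.3), np.float64(-2.7), np.float64(-2.5)]
t14.52 p [ 0.4667 -0.2239  0.0999] xyaw 140.75 ydir [ 2.7e-03  2.0e-04 -1.0e+00] zdir [-0.633 -0.774 -0.002] q [-1.45e-01  2.71e-01 -2.17e-01 -1.00e-03 -1.08e+00 -5.40e-01] F [ 0.45 -0.06 -2.49] T [ 0.02  -0.038  0.314] op 0.198
```

View pics/side6.png

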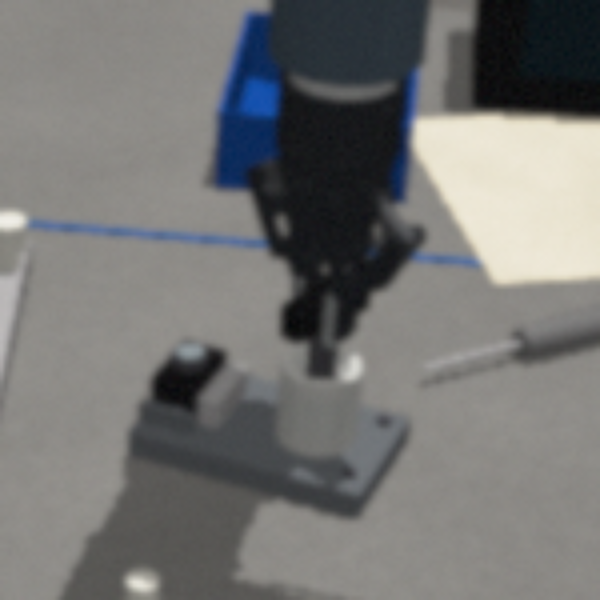

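Torque holds at 0.32 N·m, above the 0.2 N·m needed. The jaw at about (218,400) in the crop is now against the module, so the clamp is on its stop. I'll ease the torque slightly, within the hex play, and let go.

>>> {"api": "carry_out", "payload": {"steps": "0 0 0 0 -0.03 0;0 0 0 0 0 0"}}

```text
time: 14.73
tcp_pos: [0.4667, -0.2238, 0.0999]
tcp_rot: [-0.23, 0.232, 0.669, -0.668]
ft_force: [0.0, 0.4, -1.6]
opening: 0.199
```

>>> {"api": "carry_out", "payload": {"steps": "0 0 0 0 0 0;0 0 0 0 0 0;0 0 0 0 0 0;0 0 0 0 0 0", "fingers": 50}}

```text
time: 15.07
tcp_pos: [0.4676, -0.2245, 0.1011]
tcp_rot: [-0.229, 0.232, 0.669, -0.668]
ft_force: [-0.8, -0.0, 0.2]
opening: 0.582
```

```bash
python3 -c "
from h import *
favg(3)
state()
from rig import arm
d=arm.get_image('side');np.savez('side7.npz',**d);b=(60,210,220,370);cv2.imwrite('pics/side7.png',cv2.resize(d['img'][b[0]:b[1],b[2]:b[3],::-1],None,fx=4,fy=4))
"
```

```text
Favg [-0.09 -0.07  0.08 -0.01  0.01  0.01] z [np.float64(0.2), np.float64(0.7), np.float64(-0.7)]
t15.17 p [ 0.4675 -0.2244  0.101 ] xyaw 141.97 ydir [ 5.1e-03 -8.0e-04 -1.0e+00] zdir [-0.616 -0.788 -0.002] q [-0.145  0.27  -0.216  0.    -1.08  -0.519] F [ 0.4  -0.22 -0.73] T [-0.009  0.013 -0.017] op 0.582
```

View pics/side7.png

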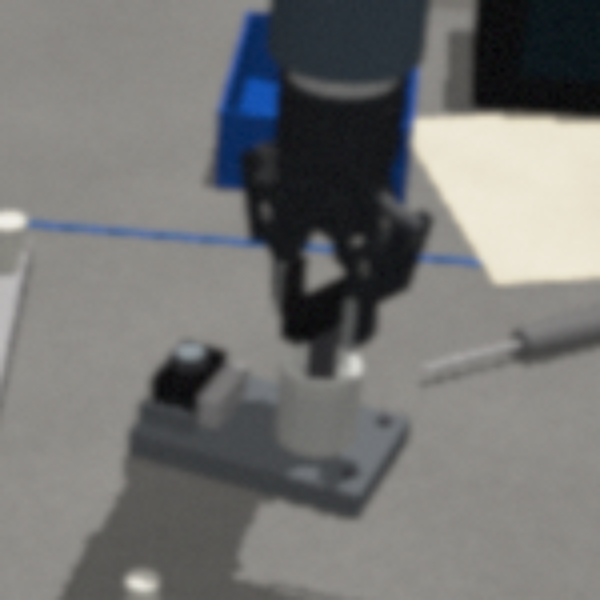

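>>> {"api": "carry_out", "payload": {"steps": "0 -0.04 0 0 0 0;0 -0.06 0 0 0 0;0 -0.08 0 0 0 0;0 -0.1 0 0 0 0;0 -0.1 0 0 0 0"}}

```text
time: 15.63
tcp_pos: [0.4641, -0.2236, 0.1771]
tcp_rot: [-0.232, 0.229, 0.668, -0.668]
ft_force: [0.1, -0.5, 0.2]
opening: 0.587
```

>>> {"api": "carry_out", "payload": {"steps": "0 -0.15 0 0 0 0;0 -0.1 0 0 0 0;0 0 0 0 0 0"}}

```text
time: 15.88
tcp_pos: [0.4652, -0.2246, 0.2355]
tcp_rot: [0.23, -0.231, -0.668, 0.669]
ft_force: [1.0, 0.1, 0.6]
opening: 0.586
```

```bash
python3 -c "
from h import *
o,R=state()
print('tool shift for world +y 250mm:',R.T@[0,.25,0]/.2)
"
```

```text
t15.88 p [ 0.4652 -0.2246  0.2355] xyaw 141.97 ydir [ 0.0019 -0.0016 -1.    ] zdir [-0.616 -0.788  0.   ] q [-1.450e-01  1.860e-01  2.900e-02  1.000e-03 -1.412e+00 -5.190e-01] F [1.04 0.1  0.61] T [-0.025 -0.069 -0.03 ] op 0.586
tool shift for world +y 250mm: [ 0.77004268 -0.00202744 -0.98464723]
```

Moving the arm aside (world +y) so the top camera can see.

>>> {"api": "carry_out", "payload": {"steps": "0.11 0 -0.14 0 0 0;0.11 0 -0.14 0 0 0;0.11 0 -0.14 0 0 0;0.11 0 -0.14 0 0 0;0.11 0 -0.14 0 0 0"}}

```text
time: 16.3
tcp_pos: [0.4655, -0.0466, 0.2383]
tcp_rot: [0.231, -0.237, -0.667, 0.667]
ft_force: [0.8, 0.4, 0.0]
opening: 0.586
```

>>> {"api": "carry_out", "payload": {"steps": "0.09 0 -0.11 0 0 0;0 0 0 0 0 0;0 0 0 0 0 0"}}

```text
time: 16.55
tcp_pos: [0.4643, -0.0112, 0.2389]
tcp_rot: [-0.229, 0.235, 0.668, -0.668]
ft_force: [-0.0, 0.1, -0.6]
opening: 0.583
```

```bash
python3 -c "
from h import *
state()
from rig import arm
ims=[]
for n in('top','side'):
  d=arm.get_image(n);np.savez(n+'8.npz',**d);b=(150,270,270,400) if n=='top' else (90,210,235,365)
  ims.append(cv2.resize(d['img'][b[0]:b[1],b[2]:b[3],::-1],None,fx=3,fy=3))
  bb=(290,165,375,260) if n=='top' else (240,110,335,200)
  P=cloud(d)[bb[1]:bb[3],bb[0]:bb[2]].reshape(-1,3);t=P[P[:,2]>.098];t=t[t[:,2]<.16]
  print(n,len(t),'z pct',np.percentile(t[:,2],[10,50,90]),cv2.minAreaRect((t[:,:2]*1000).astype(np.float32)))
cv2.imwrite('pics/end.png',np.hstack(ims))
d=arm.get_image('top');cv2.imwrite('pics/endtop.png',d['img'][:,:,::-1])
"
```

```text
t16.55 p [ 0.4643 -0.0112  0.2389] xyaw 141.69 ydir [ 0.0086 -0.0018 -1.    ] zdir [-0.62  -0.785 -0.004] q [ 0.318  0.076 -0.092  0.004 -1.395 -0.988] F [-0.02  0.09 -0.57] T [-0.02   0.008  0.019] op 0.583
top 272 z pct [0.12446085 0.12956062 0.1322155 ] ((464.3209228515625, -225.73561096191406), (69.43810272216797, 18.057466506958008), 51.95768356323242)
side 191 z pct [0.10823792 0.12395726 0.1312323 ] ((471.0655822753906, -216.05517578125), (53.625038146972656, 21.567893981933594), 52.08042907714844)
```

View pics/end.png

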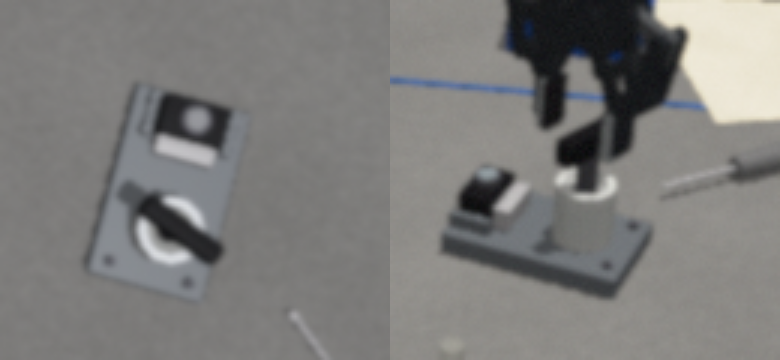

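View pics/endtop.png

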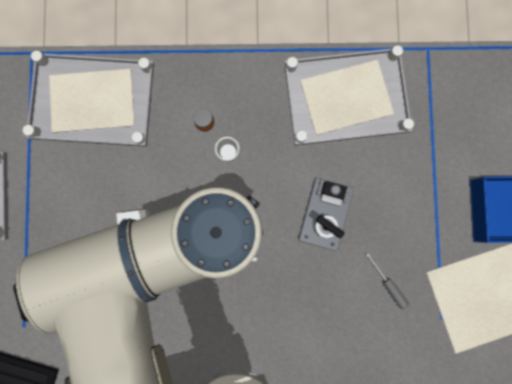

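```bash
python3 -c "
from rig import arm
print(arm.hand_in())"
```

```text
the job is handed in; nothing more can be done
None
```

The key is standing fully home in the socket, the clamp is closed against its stop, and the job is handed in at about 16.7 s. No verdict came back.

**What I did**
- I took the key out of the stand and lowered it into the bore, where side forces stayed near zero.
- I then turned it clockwise under a light push of about 3–4.5 N. After about 45° the push dropped to nothing as the hex engaged.
- I lowered it onto the socket floor, 14 mm below the rim contact, where it pushed back with about 2.4 N.
- From there I turned it about 60° clockwise until the torque held at 0.32 N·m. I eased back about 1° to take off the torque, let go and moved the arm clear.

**Last checks**
- **Key:** it stands upright in the tower. With the depth error seen earlier allowed for, its top is at about 132 mm. That fits a key seated on the floor with the spring sunk about 2.4 mm under its weight.
- **Clamp:** the jaw is against the module in both views.
- **Bystanders:** the cup, jar and screwdriver have not moved. The arm hid the bottle, pen and loose module in the last top picture; it passed well above them.

**Things that went off plan**
- **First grip:** it closed about 11 mm too high, so I reopened and gripped again before lifting.
- **Cameras:** the side camera read positions 1.5–2.5 mm off from the top camera. I used the top camera's values, and the clean entry into the bore bore them out.
- **Lift:** the hand drifted about 2.5 mm sideways while the key was leaving the stand. The key stayed straight in the grip to within the measurement.
- **Cam before home:** I could not see the cam directly. Torque about the key's axis averaged at most 0.05 N·m during the search, below the 0.12 N·m needed to turn it.

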